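Break down the packing pile into its rests

ROBOT

A 6-joint arm with a two-finger parallel gripper is mounted at the origin on a cart in front of the work surface, level with it; the furniture and walls round the work are solid. World frame = base frame: x ahead of the robot, y to its left, z up, the work surface at z = 0. Lengths are in m, angles in rad, forces in N, time in s.
With the tool pointing down it reaches from about 0.35 to 0.775 m from the base axis. Payload 7.3 kg.
Tool frame: the origin (TCP) lies at the very end of the fingers, on their centre line; the grasp point (between the pads) lies robot.pinch_z behind it (robot.pinch_z is the distance from the TCP to the grasp point, in m); y points along the fingers, z is the direction in which the jaws open and shut, and the axes are right-handed (so a half turn about y gives the same grasp; the last joint's range is limited). The gripper opens to 92 mm and grips with 3 to 60 N. Pads are 19 mm wide; open, the fingers measure 130 mm over their backs; the gripper's body (75 mm by 190 mm) begins 47 mm behind the grasp point.
Start: joints at [-1.353, 0.342, 1.524, -0, 1.275, -0.146], TCP at [0.187, -0.491, 0.227] pointing down, gripper open.
Joint ranges: [-2.53, 2.53], [-0.77, 2.02], [0.04, 2.7], [-1, 4.14], [0.28, 2.66], [-3.11, 3.11]. Speed limits (rad/s): [2.57, 2.57, 3.14, 3.14, 3.14, 3.14].

INTERFACE

Orientations are given as [roll, pitch, yaw] about the fixed x, y, z axes, in that order (R = Rz(yaw) Ry(pitch) Rx(roll)).
In Python, from cell import status, viewer, robot gives the robot as it stands. The module is installed in compiled form; this text tells all that it offers.
- The arm moves only by the shell command python3 -m pendant 'ROWS' [FORCE]. ROWS is JSON, a list that holds one entry, the list of rows, each a list of 7 numbers: the shift along the tool's x, y, z in cm, then the turn, a rotation vector about the tool's x, y, z in rad, then the finger opening in cm, from 0 to 9.18. A call has 1 to 20 rows; each row is the pose to reach, as a shift and turn from the pose commanded when the call began, along the tool's axes at that moment; what a row does not reach only later rows make up. A row lasts 1/10 s, in which the tool goes at most 50 mm and 8.59 degrees, less where a joint would pass 70% of its speed; a pose out of reach is approached as far as the arm can. A call with a gripper value outside its range is refused whole. The fingers move at their own pace and stop on an object; FORCE is the grip in N (left out, the last holds). Time passes only in rows, so rows that repeat a pose let the fingers close. It gives the time, the measured TCP pose, the force and the opening at its end, in the units of the state.
- status.observe(): the state, without advancing time (a new reading comes with each control period).
- viewer.read_camera(name): name is "scene" or "top" or "wrist"; returns a dict with "image" (384x512x3 uint8, red, green, blue), "range_z" (384x512 float32, m along the optical axis (not along the pixel's ray), 0 where there is no reading), "fx", "fy", "cx", "cy" (pixels), "camera_from_world" (4x4, takes a point from world to camera coordinates). Camera axes: x right, y up, looking along -z (the intrinsics and any distortion apply to the point x, -y, -z); pixel columns grow to the right and rows downward; lengths in m; the calibration is good to about 2 mm. A picture is of the moment at which its call begins.
- robot.hand_in(): hands the job in, once; it reports no verdict.
The state is a dict: "time": time; "qpos": joint angles; "qvel": joint speeds; "joint_efforts": joint torques, N m; "tool_pos": TCP position; "tool_rot": TCP orientation; "contact_force": force on the tool from outside, world axes, zero at the start; "torque": the same for the moment, N m; "opening": finger opening in m.
Only numpy, scipy, OpenCV 4.12 (cv2) and the standard library are available. Lean on these libraries where they do the work, as an engineer would, in place of code of your own. Each camera call takes 0.05 s, during which the arm holds its last target. There are 200 camera calls.

TASK

The packing is finished with: take the pile apart and lay each piece flat in the wooden rest that is made for it. The parallel strip goes in the long narrow rest, the vee block in the small square one (groove up, running from end stop to end stop), the oilstone in the middle-width one and the riser plate in the largest; each must end centred between the stops, square to its rest and resting on the felt.

Things in the scene. Friction and masses are not known exactly. Their poses are not given: they have to be found in the camera images.
- strip_mid (a point): Ground parallel strip, bright steel, 11 x 120 x 19 mm high (x, y, z), about 0.2 kg; top of the pile, lying across the two lands of the vee block. The point is its centre, 9.5 mm above its underside; y along its length, z up. Grip it across its 11 mm width.
- vee_block_mid (a point): Steel vee block, 46 x 44 x 36 mm high (x, y, z), about 0.4 kg, open vee groove on top running along its x; it stands on the oilstone below the strip. The point is the centre of the block, 18 mm above its underside; z up. Grip it by its two plain sides, across y (44 mm).
- stone_mid (a point): Dark grey oilstone, 40 x 125 x 22 mm high (x, y, z), about 0.26 kg; lies on the riser plate, under the vee block. The point is its centre, 11 mm above its underside; y along its length, z up. Grip it across its 40 mm width.
- riser_plate_mid (a point): Flat bright metal riser plate with a small hole at each corner, 60 x 160 x 16 mm high (x, y, z), about 0.45 kg; bottom of the pile, lying on the bench. The point is its centre, 8 mm above its underside; y along its length, z up. Grip it across its 60 mm width.
- strip_holder_floor (a point): Fixed oak rest, grey felt floor 6 mm above the bench, sides open in the middle, an end stop at either end along y and short cheeks round the corners, 8 mm above the felt. The point is the centre of the felt's top; z up, y from stop to stop. Long and narrow: the floor is 27 x 136 mm (x, y), for the parallel strip, which goes in length along y, 19 mm side upright as on the pile.
- vee_holder_floor (a point): Fixed oak rest, grey felt floor 6 mm above the bench, sides open in the middle, an end stop at either end along y, 8 mm above the felt, no cheeks. The point is the centre of the felt's top; z up, y from stop to stop. The smallest, nearly square: the floor is 60 x 62 mm (x, y), for the vee block, groove up and running from stop to stop (block x along this y).
- stone_holder_floor (a point): Fixed oak rest, grey felt floor 6 mm above the bench, sides open in the middle, an end stop at either end along y and short cheeks round the corners, 8 mm above the felt. The point is the centre of the felt's top; z up, y from stop to stop. Middle width: the floor is 56 x 141 mm (x, y), for the oilstone, its length along y.
- plate_holder_floor (a point): Fixed oak rest, grey felt floor 6 mm above the bench, sides open in the middle, an end stop at either end along y and short cheeks round the corners, 8 mm above the felt. The point is the centre of the felt's top; z up, y from stop to stop. The largest and widest: the floor is 76 x 176 mm (x, y), for the riser plate, its length along y.
Not all that is in view belongs to the job. What is shaped like the part that bears strip_mid but orange is not meant.

How it is judged:
By the outcome, as a careful person would: the job done as asked, in the order asked, and still so for the second after the job is handed in, with the robot touching nothing.
It also fails if it takes over 99 s, if anything falls off the work surface, if the arm or the gripper's body presses on something with over 40 N, if the wrist force passes 120 N, or if a joint passes its speed limit or range.

## Working session

There is one attempt and no reset: what is moved stays moved. The work goes in short steps, Python scripts to look and compute and a shell command to move; the robot and the scene stay as the last step left them, time stands still between calls to the robot, and variables do not carry over. Pictures are saved under pics/ and viewed, about 12 in all and at most 16, crops included, and the job is handed in when it is done.

```bash
mkdir -p pics
cat > h.py <<'E'
import numpy as np,cv2
from cell import status,viewer,robot
from scipy.spatial.transform import Rotation as R
def cam(n,save=None):
    c=viewer.read_camera(n)
    np.savez(f'{n}.npz',**{k:v for k,v in c.items()})
    if save: cv2.imwrite(f'pics/{save}.png',cv2.cvtColor(c['image'],cv2.COLOR_RGB2BGR))
    return c
def load(n): return dict(np.load(f'{n}.npz'))
def cloud(c):
    v,u=np.mgrid[:384,:512]; d=c['range_z']
    p=np.stack([(u-c['cx'])/c['fx']*d,-(v-c['cy'])/c['fy']*d,-d,np.ones_like(d)],-1)
    w=p@np.linalg.inv(c['camera_from_world']).T
    w=w[...,:3]; w[d==0]=np.nan
    return w
E
python3 - <<'E'
from h import *
for n in ['scene','top','wrist']: c=cam(n,n); print(n,c['fx'],c['cx'],c['cy'],[k for k in c], np.linalg.inv(c['camera_from_world']).round(3).tolist())
s=status.observe(); print(s, robot.pinch_z)
i=[cv2.imread(f'pics/{n}.png') for n in ['scene','top']]
cv2.imwrite('pics/a.png',cv2.resize(np.hstack(i),(1024,384)))
E
```

```text
scene 373.29166166411403 258.10341178504063 191.76033224252808 ['image', 'range_z', 'fx', 'fy', 'cx', 'cy', 'camera_from_world'] [[-0.825, 0.433, -0.364, 0.036], [-0.566, -0.636, 0.525, 0.486], [-0.004, 0.639, 0.769, 0.941], [0.0, 0.0, 0.0, 1.0]]
top 491.3706862437032 259.2866367838173 196.54947056291132 ['image', 'range_z', 'fx', 'fy', 'cx', 'cy', 'camera_from_world'] [[0.029, 0.998, -0.063, 0.342], [-1.0, 0.03, 0.004, -0.092], [0.006, 0.063, 0.998, 1.307], [0.0, 0.0, 0.0, 1.0]]
wrist 345.3655736341994 252.91707508388643 191.00415297824313 ['image', 'range_z', 'fx', 'fy', 'cx', 'cy', 'camera_from_world'] [[0.355, 0.906, 0.231, 0.248], [-0.935, 0.345, 0.086, -0.469], [-0.002, -0.246, 0.969, 0.384], [0.0, 0.0, 0.0, 1.0]]
{'time': 0.15, 'qpos': array([-1.35296482e+00,  3.42573191e-01,  1.52476890e+00, -1.55461500e-05,
        1.27540452e+00, -1.45998935e-01]), 'qvel': array([ 0.00013915, -0.00137338, -0.00330573, -0.00017507, -0.00024585,
       -0.00018844]), 'joint_efforts': array([ 1.80629479e-03, -4.31468976e+01, -2.44352049e+01,  7.17554544e-02,
        5.36748930e-02, -7.72664339e-05]), 'tool_pos': array([ 0.18677725, -0.49033692,  0.22620917]), 'tool_rot': array([-1.57194017e+00,  1.53169220e-04, -2.77775776e+00]), 'contact_force': array([0.56034595, 0.22465509, 0.09312988]), 'torque': array([-0.00723978, -0.03287338, -0.05525396]), 'opening': 0.09174851168030475} 0.0188
```

View pics/top.png

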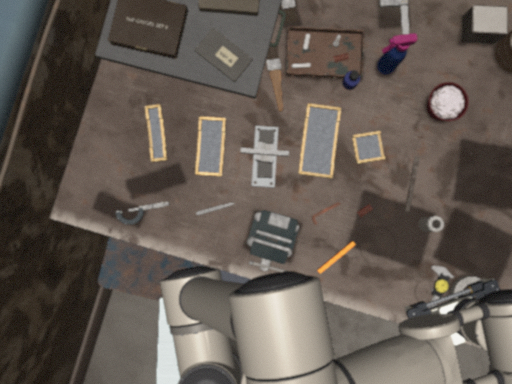

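View pics/scene.png

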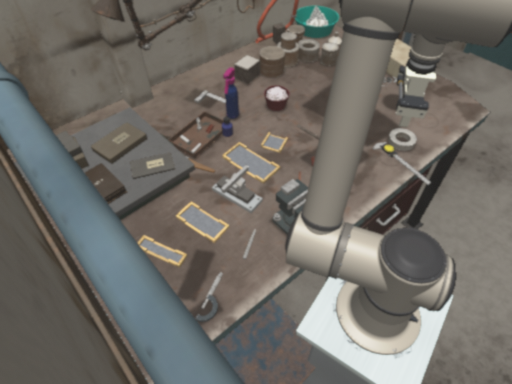

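Top view: strip rest (156,132), stone rest (211,146), plate rest (320,141), vee rest (368,147), pile (264,155), with a dark vise-like object at (273,235). The orange bar at (337,257) is the decoy.

Run:
```python
from h import *
c=load('top'); w=cloud(c); im=c['image']
b=cv2.resize(im[90:200,130:400],None,fx=2.95,fy=2.95,interpolation=cv2.INTER_CUBIC)
cv2.imwrite('pics/crop.png',cv2.cvtColor(b,cv2.COLOR_RGB2BGR))
# rests: felt bluish-grey / wood yellow mask
hsv=cv2.cvtColor(im,cv2.COLOR_RGB2HSV)
for n,(u,v) in dict(strip=(156,132),stone=(211,146),plate=(320,141),vee=(368,147)).items():
    print(n,'rgb',im[v,u],'w',w[v,u].round(4))
    m=np.zeros((386,514),np.uint8); t=im.copy()
    cv2.floodFill(t,m,(u,v),(255,0,0),(14,)*3,(14,)*3,cv2.FLOODFILL_FIXED_RANGE|4|(255<<8))
    m=m[1:-1,1:-1]; cn=max(cv2.findContours(m,cv2.RETR_EXTERNAL,cv2.CHAIN_APPROX_NONE)[0],key=cv2.contourArea)
    # project contour onto z=.006
    T=np.linalg.inv(c['camera_from_world']); uv=cn[:,0].astype(float)
    r=np.c_[(uv[:,0]-c['cx'])/c['fx'],-(uv[:,1]-c['cy'])/c['fy'],-np.ones(len(uv))]@T[:3,:3].T
    p=T[:3,3]+r*((.006-T[2,3])/r[:,2])[:,None]
    print(cv2.minAreaRect((p[:,:2]*1000).astype(np.float32)), (m>0).sum())
for z0,z1 in [(.08,.1),(.064,.078),(.03,.043),(.01,.022)]:
    m=(w[...,2]>z0)&(w[...,2]<z1)&(abs(np.mgrid[:384,:512][1]-264)<40)&(abs(np.mgrid[:384,:512][0]-155)<45)
    p=w[m]; print(z0,len(p),np.median(p[:,2]).round(4),cv2.minAreaRect((p[:,:2]*1000).astype(np.float32)))
# obstacles
m=(w[...,2]>.03)&(w[...,0]>.3); 
k,l,st,ce=cv2.connectedComponentsWithStats(m.astype(np.uint8))
for i in range(1,k):
    if st[i,4]>25: p=w[l==i]; print(st[i],p.min(0).round(3),p.max(0).round(3))
```

```text
strip rgb [136 136 140] w [0.5892 0.184  0.0047]
((587.24658203125, 185.12464904785156), (129.433349609375, 22.366323471069336), 8.911561965942383) 385
stone rgb [139 142 145] w [0.5558 0.0357 0.0051]
((555.9894409179688, 38.0377311706543), (51.8672981262207, 134.9717559814453), 88.33507537841797) 944
plate rgb [133 135 138] w [ 0.5785 -0.2555  0.0035]
((580.5780639648438, -253.8759765625), (71.82457733154297, 171.61671447753906), 83.95891571044922) 1662
vee rgb [133 134 139] w [ 0.5652 -0.3832  0.0091]
((566.7205200195312, -383.86834716796875), (57.44865798950195, 54.65422821044922), 9.925024032592773) 429
0.08 246 0.0928 ((532.432373046875, -106.72721862792969), (118.00518035888672, 12.115930557250977), 87.71979522705078)
0.064 184 0.0724 ((534.188232421875, -111.84168243408203), (105.90242767333984, 45.8775634765625), 81.63607025146484)
0.03 431 0.0375 ((536.9024047851562, -109.32972717285156), (40.78116226196289, 126.01045989990234), 88.85903930664062)
0.01 570 0.0159 ((535.8427124023438, -112.02800750732422), (208.81512451171875, 203.70982360839844), 6.444559097290039)
[    0     0   286   240 31317] [ 0.3   -0.151  0.03 ] [0.928 0.48  0.572]
[ 465    5   47   63 1711] [ 0.787 -0.755  0.03 ] [ 0.935 -0.631  0.093]
[379  33  39  39 845] [ 0.764 -0.45   0.03 ] [ 0.801 -0.385  0.212]
[344  70  16  17 214] [ 0.719 -0.35   0.03 ] [ 0.761 -0.311  0.079]
[ 428   82   41   39 1264] [ 0.632 -0.628  0.03 ] [ 0.733 -0.525  0.081]
[241 129  48  49 938] [ 0.474 -0.166  0.03 ] [ 0.6   -0.048  0.1  ]
[ 249  210   49   36 1174] [ 0.3   -0.197  0.03 ] [ 0.385 -0.074  0.135]
[419 216  25  16 331] [ 0.346 -0.549  0.03 ] [ 0.384 -0.511  0.11 ]
```

View pics/crop.png

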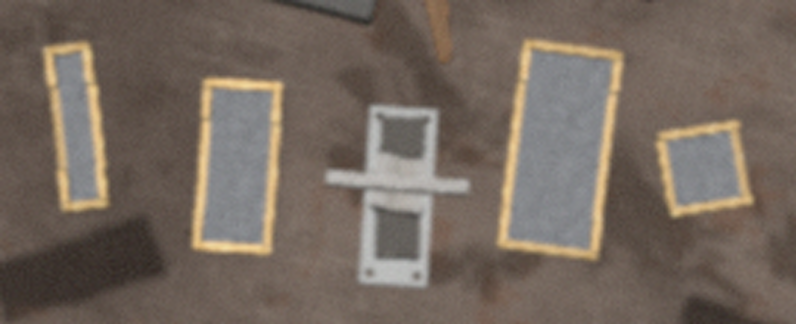

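```bash
cat >> h.py <<'E'
def go(x,y,z,yawdeg):
    "shift (cm) and turn in the tool axes from present pose to a tool-down goal"
    s=status.observe(); r=R.from_euler('xyz',s['tool_rot']); g=R.from_euler('xyz',[-np.pi/2,0,np.radians(yawdeg)])
    d=r.inv().apply(np.array([x,y,z])-s['tool_pos'])*100; t=(r.inv()*g).as_rotvec()
    print('shift',d.round(2),'turn',t.round(4),'rows>=',max(np.linalg.norm(d)/5,np.degrees(np.linalg.norm(t))/8.59).round(1),'at',s['tool_pos'].round(4),np.degrees(s['tool_rot']).round(2),'t',s['time'],'open',s['opening'].round(4),'F',s['contact_force'].round(1))
E
python3 -c "
from h import *
go(.58,-.15,.28,-180)"
```

```text
Traceback (most recent call last):
  File "h.py", line 20, in go
    print('shift',d.round(2),'turn',t.round(4),'rows>=',max(np.linalg.norm(d)/5,np.degrees(np.linalg.norm(t))/8.59).round(1),'at',s['tool_pos'].round(4),np.degrees(s['tool_rot']).round(2),'t',s['time'],'open',s['opening'].round(4),'F',s['contact_force'].round(1))
                                                                                                                                                                                                                 ^^^^^^^^^^^^^^^^^^
AttributeError: 'float' object has no attribute 'round'
```

```bash
sed -i "s/s\['opening'\].round(4)/round(s['opening'],4)/" h.py
python3 -c "
from h import *
go(.58,-.15,.28,-180)"
```

```text
shift [-48.86  -5.35 -17.82] turn [1.200e-03 3.638e-01 1.000e-04] rows>= 10.5 at [ 0.1868 -0.4903  0.2262] [-9.0070e+01  1.0000e-02 -1.5915e+02] t 0.15 open 0.0917 F [0.6 0.2 0.1]
```

```bash
python3 -m pendant '[[[-48.9,-5.3,-17.8,0,0.364,0,9],[-48.9,-5.3,-17.8,0,0.364,0,9],[-48.9,-5.3,-17.8,0,0.364,0,9],[-48.9,-5.3,-17.8,0,0.364,0,9],[-48.9,-5.3,-17.8,0,0.364,0,9],[-48.9,-5.3,-17.8,0,0.364,0,9],[-48.9,-5.3,-17.8,0,0.364,0,9],[-48.9,-5.3,-17.8,0,0.364,0,9],[-48.9,-5.3,-17.8,0,0.364,0,9],[-48.9,-5.3,-17.8,0,0.364,0,9],[-48.9,-5.3,-17.8,0,0.364,0,9],[-48.9,-5.3,-17.8,0,0.364,0,9],[-48.9,-5.3,-17.8,0,0.364,0,9],[-48.9,-5.3,-17.8,0,0.364,0,9]]]' 30
cat >> h.py <<'E'
def rect(c,pix,z,tol=14):
    "floodfill a coloured patch from pix, min-area rect on plane z in mm"
    m=np.zeros((386,514),np.uint8)
    cv2.floodFill(cv2.GaussianBlur(c['image'],(3,3),0),m,pix,(0,0,0),(tol,)*3,(tol,)*3,cv2.FLOODFILL_FIXED_RANGE|4|(255<<8))
    cn=max(cv2.findContours(m[1:-1,1:-1],cv2.RETR_EXTERNAL,cv2.CHAIN_APPROX_NONE)[0],key=cv2.contourArea)[:,0].astype(float)
    return cv2.minAreaRect(onz(c,cn,z).astype(np.float32))
def onz(c,uv,z):
    uv=np.array(uv,float); T=np.linalg.inv(c['camera_from_world'])
    r=np.c_[(uv[:,0]-c['cx'])/c['fx'],-(uv[:,1]-c['cy'])/c['fy'],-np.ones(len(uv))]@T[:3,:3].T
    return ((T[:3,3]+r*((z-T[2,3])/r[:,2])[:,None])*1000)[:,:2]
E
python3 -c "
from h import *
c=cam('wrist','w1')
b=cv2.imread('pics/w1.png'); cv2.imwrite('pics/w1b.png',cv2.resize(b,(800,600),interpolation=cv2.INTER_CUBIC))"
```

```text
time: 1.55
tool_pos: [0.5796, -0.1511, 0.2794]
tool_rot: [-1.571, -0.001, 3.14]
contact_force: [-0.0, -0.6, 0.2]
opening: 0.0899
```

View pics/w1b.png

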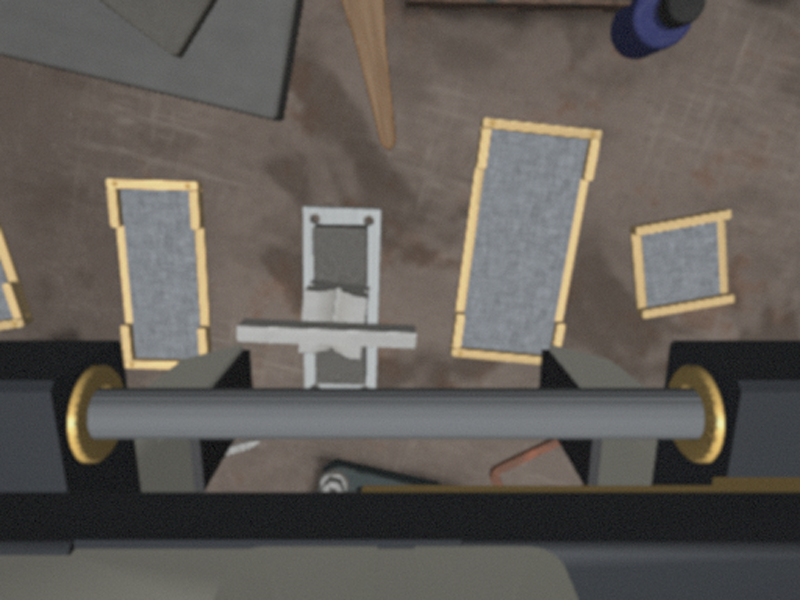

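Wrist view (800x600): plate rest (525,240), vee rest (685,265) with its stops at top and bottom (along world x), stone rest (160,270), pile (340,290) with groove running along world x and the strip along y; nothing is odd.

Run:
```python
from h import *
c=load('wrist'); w=cloud(c)
for n,p in dict(stone=(102,173),plate=(333,154),vee=(438,170)).items():
    for t in (18,26): print(n,rect(c,p,.006,t))
V,U=np.mgrid[:384,:512]
for n,z0,z1 in [('strip',.086,.1),('vee',.064,.08),('stone',.032,.044),('plate',.01,.022)]:
    m=(w[...,2]>z0)&(w[...,2]<z1)&(U>145)&(U<275)&(V>120)&(V<245)
    k,l,st,_=cv2.connectedComponentsWithStats(m.astype(np.uint8)); 
    i=1+st[1:,4].argmax(); p=w[m]; print(n,st[i],np.median(p[:,2]),cv2.minAreaRect((w[l==i][:,:2]*1000).astype(np.float32)),cv2.minAreaRect((p[:,:2]*1000).astype(np.float32)))
# plate/stone side edges, at fixed rows from color
g=cv2.cvtColor(c['image'],cv2.COLOR_RGB2GRAY).astype(int)
for v in (150,170): print(v,g[v,185:250].tolist())
```

```text
stone ((553.6946411132812, 37.43669509887695), (54.74058151245117, 139.23463439941406), 88.0011978149414)
stone ((553.3616333007812, 37.10409927368164), (56.36217498779297, 140.24705505371094), 88.10467529296875)
plate ((578.0030517578125, -253.3638916015625), (74.98095703125, 175.5427703857422), 83.93718719482422)
plate ((577.8341674804688, -253.64300537109375), (75.56382751464844, 176.34429931640625), 83.93325805664062)
vee ((563.2550048828125, -384.49237060546875), (59.190086364746094, 58.472782135009766), 10.6329927444458)
vee ((563.16943359375, -385.10302734375), (60.10952377319336, 60.49833679199219), 10.765539169311523)
strip [ 151  207  115   16 1355] 0.09320811113627864 ((530.7484130859375, -105.7560043334961), (119.92356872558594, 11.99744987487793), 87.62892150878906) ((530.7484130859375, -105.7560043334961), (119.92356872558594, 11.99744987487793), 87.62892150878906)
vee [155 184 111  27 837] 0.07352889083679909 ((545.3314819335938, -107.1805419921875), (119.16879272460938, 24.397014617919922), 85.13350677490234) ((533.4073486328125, -106.06617736816406), (118.81396484375
[... 457 characters left out ...]
7.1395874023438, -108.09554290771484), (60.31945037841797, 145.2372589111328), 87.83352661132812)
150 [92, 91, 89, 89, 90, 88, 91, 97, 121, 158, 179, 183, 184, 175, 154, 122, 105, 97, 100, 98, 99, 100, 101, 100, 100, 98, 100, 98, 98, 96, 98, 100, 99, 97, 97, 99, 101, 99, 98, 98, 100, 101, 100, 101, 98, 100, 97, 94, 94, 102, 146, 173, 183, 183, 181, 183, 184, 172, 135, 97, 79, 83, 87, 88, 90]
170 [77, 79, 84, 84, 86, 82, 82, 82, 106, 152, 179, 186, 183, 184, 174, 152, 115, 98, 97, 100, 98, 101, 104, 103, 98, 96, 98, 98, 96, 99, 101, 103, 103, 101, 99, 102, 100, 100, 101, 100, 100, 101, 99, 100, 99, 100, 103, 99, 98, 112, 150, 177, 185, 184, 180, 183, 179, 150, 116, 99, 100, 99, 100, 101, 101]
```

```bash
python3 -c "
from h import *
go(.5305,-.106,.14,-92.4)
go(.5305,-.106,.0775,-92.4)"
```

```text
shift [ 4.9  13.96 -4.53] turn [ 5.0000e-04 -1.5307e+00  7.0000e-04] rows>= 10.2 at [ 0.5796 -0.1513  0.2796] [-8.999e+01 -4.000e-02  1.799e+02] t 1.6 open 0.0899 F [-0.1  0.  -0.3]
shift [ 4.9  20.21 -4.53] turn [ 5.0000e-04 -1.5307e+00  7.0000e-04] rows>= 10.2 at [ 0.5796 -0.1513  0.2796] [-8.999e+01 -4.000e-02  1.799e+02] t 1.6 open 0.0899 F [-0.1  0.  -0.3]
```

```bash
python3 -m pendant '[[[4.9,14,-4.5,0,-1.53,0,4.5],[4.9,14,-4.5,0,-1.53,0,4.5],[4.9,14,-4.5,0,-1.53,0,4.5],[4.9,14,-4.5,0,-1.53,0,4.5],[4.9,14,-4.5,0,-1.53,0,4.5],[4.9,14,-4.5,0,-1.53,0,4.5],[4.9,14,-4.5,0,-1.53,0,4.5],[4.9,14,-4.5,0,-1.53,0,4.5],[4.9,14,-4.5,0,-1.53,0,4.5],[4.9,14,-4.5,0,-1.53,0,4.5],[4.9,14,-4.5,0,-1.53,0,4.5],[4.9,14,-4.5,0,-1.53,0,4.5]]]'
python3 -c "
from h import *
c=cam('wrist','w2')
go(.5305,-.106,.0775,-92.4)"
```

```text
time: 2.8
tool_pos: [0.5309, -0.1064, 0.14]
tool_rot: [-1.571, -0.0, -1.614]
contact_force: [0.8, 0.0, -0.3]
opening: 0.045
shift [-0.02  6.25 -0.05] turn [-0.0002 -0.0018  0.0002] rows>= 1.2 at [ 0.531  -0.1062  0.14  ] [-8.999e+01 -1.000e-02 -9.250e+01] t 2.85 open 0.0448 F [-0.5 -0.4 -0.5]
```

View pics/w2.png

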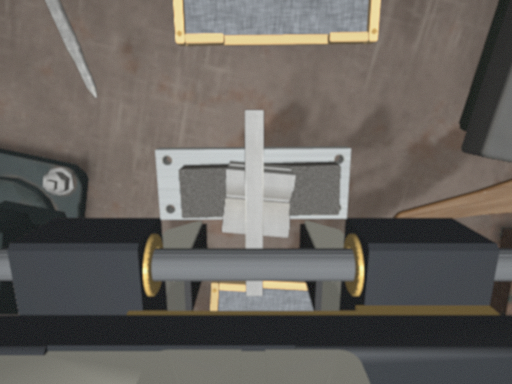

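Strip at column 254, exactly between the fingers (205–303): aligned. Descending and gripping.

```bash
python3 -m pendant '[[[0,2.5,-0.05,0,0,0,4.5],[0,4.5,-0.05,0,0,0,4.5],[0,5.8,-0.05,0,0,0,4.5],[0,6.25,-0.05,0,0,0,4.5],[0,6.25,-0.05,0,0,0,4.5],[0,6.25,-0.05,0,0,0,0.5],[0,6.25,-0.05,0,0,0,0.5],[0,6.25,-0.05,0,0,0,0.5],[0,6.25,-0.05,0,0,0,0.5],[0,6.25,-0.05,0,0,0,0.5],[0,6.25,-0.05,0,0,0,0.5],[0,5.5,-0.05,0,0,0,0.5],[0,3,-0.05,0,0,0,0.5],[0,-1,-0.05,0,0,0,0.5],[0,-6,-0.05,0,0,0,0.5],[0,-8,-0.05,0,0,0,0.5]]]' 30
python3 -c "
from h import *
go(.575,.185,.15,-90+8.9-90+90)
go(.575,.15,.2,-171.1)
"
```

```text
time: 4.45
tool_pos: [0.5324, -0.1057, 0.2247]
tool_rot: [-1.564, -0.002, -1.612]
contact_force: [1.4, -0.3, -2.7]
opening: 0.011
shift [-29.24   7.43   3.02] turn [-0.0062 -0.1963  0.0027] rows>= 6.1 at [ 0.5324 -0.1057  0.2247] [-89.63  -0.12 -92.35] t 4.45 open 0.011 F [ 1.4 -0.3 -2.7]
shift [-25.73   2.44   3.2 ] turn [-0.0067  1.3745 -0.0027] rows>= 9.2 at [ 0.5324 -0.1057  0.2247] [-89.63  -0.12 -92.35] t 4.45 open 0.011 F [ 1.4 -0.3 -2.7]
```

```bash
python3 -c "
from h import *
go(.475,.175,.2,-171.1)
"
```

```text
shift [-27.82   2.37  -6.9 ] turn [-0.0067  1.3745 -0.0027] rows>= 9.2 at [ 0.5324 -0.1057  0.2247] [-89.63  -0.12 -92.35] t 4.45 open 0.011 F [ 1.4 -0.3 -2.7]
```

```bash
python3 -m pendant '[[[-27.8,2.4,-6.9,0,1.374,0,0.5],[-27.8,2.4,-6.9,0,1.374,0,0.5],[-27.8,2.4,-6.9,0,1.374,0,0.5],[-27.8,2.4,-6.9,0,1.374,0,0.5],[-27.8,2.4,-6.9,0,1.374,0,0.5],[-27.8,2.4,-6.9,0,1.374,0,0.5],[-27.8,2.4,-6.9,0,1.374,0,0.5],[-27.8,2.4,-6.9,0,1.374,0,0.5],[-27.8,2.4,-6.9,0,1.374,0,0.5],[-27.8,2.4,-6.9,0,1.374,0,0.5],[-27.8,2.4,-6.9,0,1.374,0,0.5]]]'
python3 - <<'E'
from h import *
c=cam('wrist','w3'); T=c['camera_from_world']
p=T@[.587,.185,.006,1]; u=int(c['cx']-c['fx']*p[0]/p[2]);v=int(c['cy']+c['fy']*p[1]/p[2]); print(u,v)
for t in (18,26): print(rect(c,(u,v),.006,t))
go(.575,.175,.2,-171)
E
```

```text
time: 5.55
tool_pos: [0.4731, 0.1754, 0.1958]
tool_rot: [-1.571, -0.001, -2.986]
contact_force: [0.5, 1.2, -2.6]
opening: 0.0106
259 49
((573.7072143554688, 184.0897216796875), (111.07623291015625, 29.651830673217773), 8.73322868347168)
((573.9197998046875, 182.18431091308594), (112.24402618408203, 31.302906036376953), 6.263535976409912)
shift [-10.05  -0.43   1.64] turn [-0.0001  0.0013  0.0005] rows>= 2.0 at [0.4732 0.1753 0.1958] [-8.9990e+01 -3.0000e-02 -1.7092e+02] t 5.6 open 0.0109 F [-0.9  0.8 -1.3]
```

View pics/w3.png

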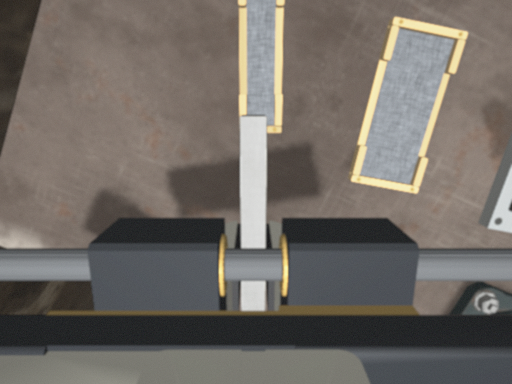

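The strip hangs straight along the tool at column 253; the strip rest lies straight ahead (felt columns ~248–275, near stop at row ~128) but is cut off at the top.

Run:
```python
from h import *
c=load('wrist'); hsv=cv2.cvtColor(c['image'],cv2.COLOR_RGB2HSV); s=hsv[...,1].astype(int)
for v in (12,30,50,70,88): print(v,s[v,232:294].tolist())
for u in (271,273): print(u,s[100:138,u].tolist())
print(np.linalg.inv(c['camera_from_world'])[:3,3])
```

```text
12 [44, 45, 41, 43, 39, 44, 72, 92, 86, 83, 84, 78, 80, 77, 61, 12, 19, 16, 19, 17, 17, 17, 20, 18, 18, 18, 18, 20, 17, 18, 19, 15, 18, 18, 18, 20, 15, 16, 18, 16, 22, 15, 3, 46, 71, 72, 75, 71, 68, 72, 83, 91, 68, 42, 40, 44, 46, 44, 46, 45, 46, 46]
30 [55, 52, 51, 45, 45, 46, 75, 89, 84, 81, 83, 79, 80, 77, 61, 17, 14, 16, 17, 15, 15, 18, 14, 17, 16, 17, 17, 18, 14, 16, 18, 17, 15, 17, 18, 13, 16, 17, 17, 18, 17, 18, 7, 56, 69, 69, 72, 69, 69, 77, 91, 76, 50, 37, 42, 44, 41, 41, 43, 38, 41, 42]
50 [42, 44, 45, 44, 41, 43, 73, 88, 82, 79, 81, 79, 79, 77, 61, 20, 11, 18, 18, 18, 14, 16, 16, 14, 17, 14, 16, 16, 17, 17, 17, 17, 15, 17, 16, 17, 17, 19, 15, 18, 20, 16, 22, 64, 70, 70, 70, 72, 69, 73, 88, 67, 43, 38, 39, 39, 39, 41, 43, 45, 41, 44]
70 [41, 43, 44, 42, 43, 41, 66, 86, 84, 83, 81, 81, 80, 77, 63, 22, 12, 19, 17, 16, 17, 18, 16, 17, 17, 18, 15, 20, 16, 15, 16, 19, 14, 16, 16, 16, 16, 13, 18, 18, 21, 9, 36, 63, 70, 70, 70, 71, 74, 85, 84, 60, 41, 41, 41, 43, 40, 44, 45, 45, 43, 39]
88 [40, 43, 43, 43, 39, 43, 60, 81, 87, 82, 79, 80, 81, 76, 66, 31, 9, 19, 15, 15, 18, 19, 15, 18, 20, 17, 17, 15, 15, 16, 16, 16, 17, 18, 16, 16, 17, 15, 20, 16, 20, 6, 55, 67, 72, 71, 71, 72, 83, 93, 77, 46, 39, 41, 43, 41, 42, 45, 40, 44, 42, 41]
271 [19, 17, 19, 19, 17, 19, 17, 16, 18, 18, 18, 19, 17, 19, 17, 18, 17, 19, 16, 18, 19, 18, 20, 21, 3, 48, 89, 86, 82, 81, 81, 85, 90, 77, 50, 42, 38, 42]
273 [11, 11, 11, 11, 13, 11, 11, 11, 10, 9, 10, 10, 11, 9, 7, 6, 7, 3, 4, 2, 2, 3, 3, 9, 20, 58, 91, 98, 108, 113, 107, 98, 93, 75, 49, 43, 43, 40]
[0.53788461 0.18376535 0.35377449]
```

Run:
```python
from h import *
c=load('wrist')
L=onz(c,[(246.5,12),(246.6,50),(247,88)],.006); Rr=onz(c,[(274.5,12),(274.2,50),(273.7,88)],.006); e=onz(c,[(271,124.7),(265,124.7)],.006)
print(L,Rr,e)
m=(L+Rr)/2; d=m[0]-m[2]; d/=np.linalg.norm(d); print('ang',np.degrees(np.arctan2(d[1],d[0])),np.degrees(np.arctan2(*(L[0]-L[2])[::-1])),np.degrees(np.arctan2(*(Rr[0]-Rr[2])[::-1])))
t=(e[0]-m[2])@d; print('centre',m[2]+d*(t+68))
# held strip at its top: height = TCP z + ?
s=status.observe(); print(s['tool_pos'])
w=cloud(c); V,U=np.mgrid[:384,:512]
p=w[120:215,246:260].reshape(-1,3); print(np.nanmedian(p[:,2])); q=onz(c,[(241,116),(266.5,116),(240.5,210),(266.5,210)],float(np.nanmedian(p[:,2]))); print(q)
```

```text
[[617.0024337  202.02785413]
 [584.77780113 197.06129452]
 [550.91921435 191.5497567 ]] [[620.96123904 176.6319772 ]
 [588.77889643 171.39274763]
 [554.89043043 166.07145684]] [[520.10412376 162.83256163]
 [519.18873667 168.70578687]]
ang 9.045450544967467 9.009763498788924 9.081137216745294
centre [585.58842672 184.01376153]
[0.47318113 0.17530135 0.19578336]
0.21148975396041533
[[532.14903134 187.71761029]
 [533.73103951 177.56741117]
 [492.90453128 182.16063284]
 [494.63069514 171.08376015]]
```

```bash
python3 -c "
from h import *
go(.5851,.1859,.04,-171)
go(.5851,.1859,.0105,-171)
"
```

```text
shift [-11.23  15.57   0.72] turn [-0.0001  0.0013  0.0005] rows>= 3.8 at [0.4732 0.1753 0.1958] [-8.9990e+01 -3.0000e-02 -1.7092e+02] t 5.6 open 0.0109 F [-0.9  0.8 -1.3]
shift [-11.23  18.52   0.72] turn [-0.0001  0.0013  0.0005] rows>= 4.3 at [0.4732 0.1753 0.1958] [-8.9990e+01 -3.0000e-02 -1.7092e+02] t 5.6 open 0.0109 F [-0.9  0.8 -1.3]
```

```bash
python3 -m pendant '[[[-5,1,0.72,0,0,0,0.5],[-9,3,0.72,0,0,0,0.5],[-11.2,7,0.72,0,0,0,0.5],[-11.2,11,0.72,0,0,0,0.5],[-11.2,14,0.72,0,0,0,0.5],[-11.2,15.6,0.72,0,0,0,0.5],[-11.2,16.5,0.72,0,0,0,0.5],[-11.2,16.5,0.72,0,0,0,0.5],[-11.2,16.5,0.72,0,0,0,0.5]]]'
python3 -c "
from h import *
go(.5851,.1859,.0105,-171)
"
```

```text
time: 6.5
tool_pos: [0.5859, 0.1857, 0.0317]
tool_rot: [-1.571, 0.002, -2.985]
contact_force: [0.1, 0.8, -2.1]
opening: 0.0105
shift [ 0.08  2.12 -0.03] turn [-0.     -0.0004 -0.0016] rows>= 0.4 at [0.5859 0.1857 0.0317] [-9.0000e+01  9.0000e-02 -1.7102e+02] t 6.5 open 0.0105 F [ 0.1  0.8 -2.1]
```

```bash
python3 -m pendant '[[[0.05,1,0,0,0,0,0.5],[0.05,1.7,0,0,0,0,0.5],[0.05,2,0,0,0,0,0.5],[0.05,2.1,0,0,0,0,0.5],[0.05,2.1,0,0,0,0,0.5],[0.05,2.1,0,0,0,0,0.5]]]'
```

```text
time: 7.1
tool_pos: [0.585, 0.1855, 0.0099]
tool_rot: [-1.571, 0.001, -2.986]
contact_force: [-0.6, -0.6, -2.4]
opening: 0.0107
```

```bash
python3 -m pendant '[[[0,0.05,0,0,0,0,0.5],[0,0.05,0,0,0,0,0.5],[0,0.05,0,0,0,0,2.5],[0,0.05,0,0,0,0,3],[0,0.05,0,0,0,0,3],[0,-2,0,0,0,0,3],[0,-6,0,0,0,0,3],[3,-11,0,0,0,0,3],[8,-16,0,0,0,0,4],[10,-19,0,0,0,0,4],[10,-19,0,0,0,0,4],[10,-19,0,0,0,0,4]]]'
python3 - <<'E'
from h import *
c=cam('wrist','w4'); cv2.imwrite('pics/w4b.png',cv2.resize(cv2.imread('pics/w4.png')[0:215,150:450],None,fx=2.6,fy=2.6,interpolation=cv2.INTER_CUBIC))
go(.54,-.107,.14,-180)
E
```

```text
time: 8.3
tool_pos: [0.4863, 0.1702, 0.2019]
tool_rot: [-1.571, 0.005, -2.986]
contact_force: [0.3, 0.4, -0.2]
opening: 0.04
shift [-0.98  6.01 28.2 ] turn [ 1.000e-04  1.558e-01 -2.100e-03] rows>= 5.8 at [0.4864 0.1701 0.2   ] [-9.0000e+01  1.2000e-01 -1.7107e+02] t 8.35 open 0.04 F [-0.5 -0.  -0.5]
```

View pics/w4b.png

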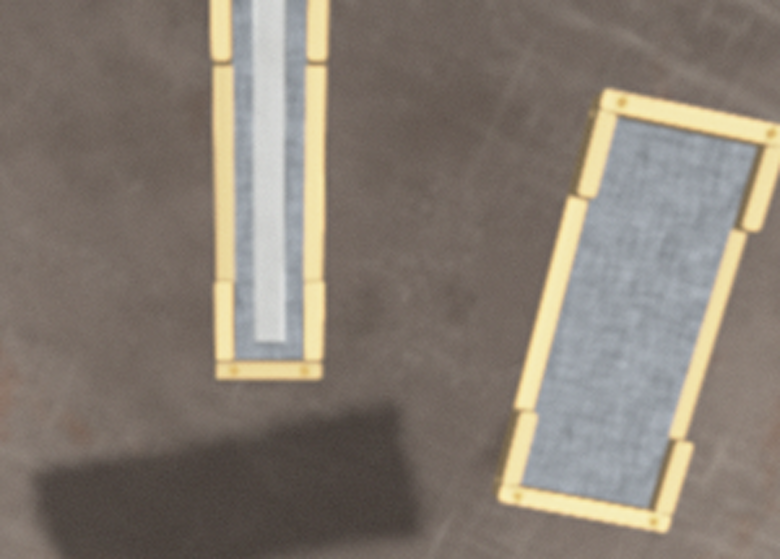

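Strip lies centred across the rest (felt 235–305, strip 253–286 in the crop), parallel, ~7 mm from the near stop. Now the vee block.

```bash
python3 -c "
from h import *
go(.46,-.108,.19,-180)"
python3 -m pendant '[[[7,0.5,28,0,0.156,0,8],[7,0.5,28,0,0.156,0,8],[7,0.5,28,0,0.156,0,8],[7,0.5,28,0,0.156,0,8],[7,0.5,28,0,0.156,0,8],[7,0.5,28,0,0.156,0,8],[7,0.5,28,0,0.156,0,8],[7,0.5,28,0,0.156,0,8]]]'
python3 - <<'E'
from h import *
c=cam('wrist','w5'); w=cloud(c)
cv2.imwrite('pics/w5b.png',cv2.resize(cv2.imread('pics/w5.png')[0:225,110:430],None,fx=2.4,fy=2.4,interpolation=cv2.INTER_CUBIC))
V,U=np.mgrid[:384,:512]
for n,z0,z1 in [('vee',.066,.08),('stone',.032,.044),('plate',.01,.022)]:
    m=(w[...,2]>z0)&(w[...,2]<z1)&(V<215)&(abs(w[...,1]+.108)<.05)&(abs(w[...,0]-.535)<.1)
    p=w[m]; print(n,len(p),np.median(p[:,2]),cv2.minAreaRect((p[:,:2]*1000).astype(np.float32)),'bbox px',U[m].min(),U[m].max(),V[m].min(),V[m].max())
E
```

```text
shift [ 6.93  0.99 27.06] turn [ 1.000e-04  1.558e-01 -2.100e-03] rows>= 5.6 at [0.4864 0.1701 0.2   ] [-9.0000e+01  1.2000e-01 -1.7107e+02] t 8.35 open 0.04 F [-0.5 -0.  -0.5]
time: 9.15
tool_pos: [0.4601, -0.1182, 0.1927]
tool_rot: [-1.572, -0.003, 3.139]
contact_force: [0.9, 0.1, -0.3]
opening: 0.0799
vee 2607 0.07332646233277096 ((533.3992309570312, -108.03599548339844), (44.00648498535156, 45.94257736206055), 82.52410888671875) bbox px 207 269 58 126
stone 4048 0.0375557488025631 ((535.1974487304688, -109.44630432128906), (39.84678268432617, 125.2274169921875), 88.76203155517578) bbox px 218 265 13 162
plate 3730 0.016144862008234312 ((529.978759765625, -108.35662841796875), (59.488548278808594, 160.53897094726562), 87.9313735961914) bbox px 209 276 3 182
```

View pics/w5b.png

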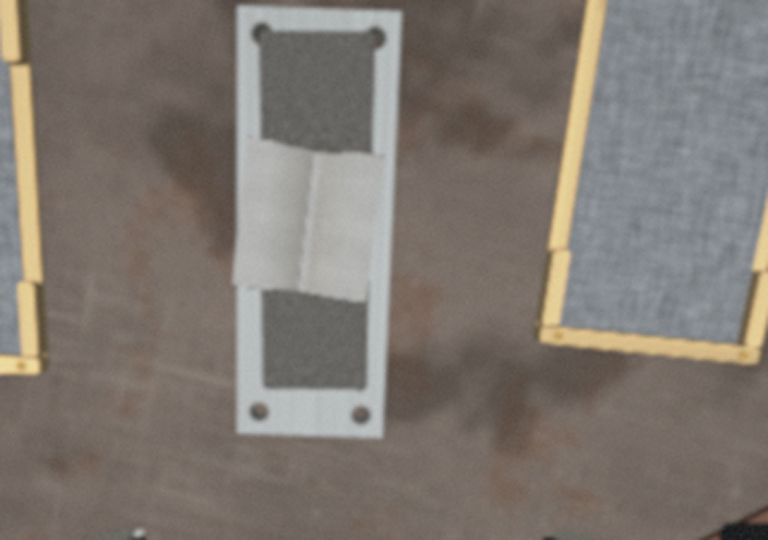

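Vee block (crop 305,220) sits turned −7.5° on the stone, sizes all fit the given ones. Going above it and gripping.

```bash
python3 -c "
from h import *
go(.533,-.106,.042,172.5)"
```

```text
shift [-7.31 15.09 -1.1 ] turn [0.0014 0.1299 0.0027] rows>= 3.4 at [ 0.4602 -0.1172  0.1931] [-9.0090e+01 -1.5000e-01  1.7994e+02] t 9.2 open 0.0797 F [-0.  -0.4 -0.3]
```

```bash
python3 -m pendant '[[[-4,3,-1.1,0,0.13,0,7],[-7.3,7,-1.1,0,0.13,0,7],[-7.3,9,-1.1,0,0.13,0,7],[-7.3,9,-1.1,0,0.13,0,7],[-7.3,9,-1.1,0,0.13,0,7]]]'
python3 -c "
from h import *
go(.533,-.106,.042,172.5)"
```

```text
time: 9.7
tool_pos: [0.5331, -0.1052, 0.1045]
tool_rot: [-1.571, -0.002, 3.013]
contact_force: [-1.0, 0.1, -0.3]
opening: 0.07
shift [-0.01  6.25  0.09] turn [0.0003 0.0026 0.0015] rows>= 1.2 at [ 0.5331 -0.1052  0.1045] [-9.0020e+01 -9.0000e-02  1.7265e+02] t 9.7 open 0.07 F [-1.   0.1 -0.3]
```

Next: down, grip, lift, then go towards the vee rest for a look.

```bash
python3 -m pendant '[[[0,2.5,0.07,0,0,0,7],[0,4.5,0.07,0,0,0,7],[0,5.8,0.07,0,0,0,7],[0,6.25,0.07,0,0,0,7],[0,6.25,0.07,0,0,0,7],[0,6.25,0.07,0,0,0,3.8],[0,6.25,0.07,0,0,0,3.8],[0,6.25,0.07,0,0,0,3.8],[0,6.25,0.07,0,0,0,3.8],[0,6.25,0.07,0,0,0,3.8],[0,5.8,0.07,0,0,0,3.8],[0,3,0.07,0,0,0,3.8],[0,-1,0.07,0,0,0,3.8],[0,-5,0.07,0,0,0,3.8],[0,-8,0.07,0,0,0,3.8],[0,-8,0.07,0,0,0,3.8]]]' 35
python3 -c "
from h import *
go(.46,-.36,.19,-169.3)"
```

```text
time: 11.3
tool_pos: [0.5352, -0.1079, 0.1889]
tool_rot: [-1.569, 0.008, 3.011]
contact_force: [0.0, 0.5, -3.9]
opening: 0.0439
shift [ 4.18 -0.1  25.97] turn [-0.0032 -0.3169 -0.0077] rows>= 5.3 at [ 0.5352 -0.1079  0.1889] [-89.89   0.46 172.54] t 11.3 open 0.0439 F [ 0.   0.5 -3.9]
```

```bash
python3 -m pendant '[[[4.2,-1,26,0,-0.317,0,3.8],[4.2,-1,26,0,-0.317,0,3.8],[4.2,-1,26,0,-0.317,0,3.8],[4.2,-1,26,0,-0.317,0,3.8],[4.2,-1,26,0,-0.317,0,3.8],[4.2,-1,26,0,-0.317,0,3.8],[4.2,-1,26,0,-0.317,0,3.8],[4.2,-1,26,0,-0.317,0,3.8],[4.2,-1,26,0,-0.317,0,3.8]]]'
python3 - <<'E'
from h import *
c=cam('wrist','w6'); w=cloud(c); s=status.observe()
cv2.imwrite('pics/w6b.png',cv2.resize(cv2.imread('pics/w6.png')[0:260,130:430],None,fx=2.2,fy=2.2,interpolation=cv2.INTER_CUBIC))
T=c['camera_from_world']
p=T@[.563,-.385,.006,1]; u=int(c['cx']-c['fx']*p[0]/p[2]);v=int(c['cy']+c['fy']*p[1]/p[2]); print(u,v)
for t in (18,26): print(rect(c,(u,v),.006,t))
p=T@[.578,-.253,.006,1]; u=int(c['cx']-c['fx']*p[0]/p[2]);v=int(c['cy']+c['fy']*p[1]/p[2]); print(u,v)
go(.563,-.383,.0105,-169.3)
# held block top
z=s['tool_pos'][2]; m=(w[...,2]>z+.022)&(w[...,2]<z+.042)&(np.hypot(w[...,0]-s['tool_pos'][0],w[...,1]-s['tool_pos'][1])<.04)
V,U=np.mgrid[:384,:512]; m&=(U>200)&(U<310)&(V<250)
q=w[m]; print(len(q),cv2.minAreaRect((q[:,:2]*1000).astype(np.float32)),q.max(0),q.min(0))
E
```

```text
time: 12.2
tool_pos: [0.4577, -0.3581, 0.1935]
tool_rot: [-1.573, -0.001, -2.954]
contact_force: [0.3, -0.1, -2.7]
opening: 0.0437
300 66
((564.2445068359375, -384.5206604003906), (59.86834716796875, 58.39128494262695), 10.430290222167969)
((564.607177734375, -384.5118713378906), (60.57805252075195, 59.04930114746094), 10.700788497924805)
163 21
shift [-9.87 18.33  4.44] turn [0.0015 0.0015 0.0008] rows>= 4.3 at [ 0.4579 -0.3581  0.1939] [-9.0090e+01 -4.0000e-02 -1.6921e+02] t 12.25 open 0.0436 F [ 0.9 -0.2 -3.4]
3310 ((472.7580261230469, -358.24652099609375), (17.690338134765625, 44.42394256591797), 10.940449714660645) [ 0.48473751 -0.33481348  0.22685676] [ 0.46282578 -0.38117685  0.21591117]
```

View pics/w6b.png

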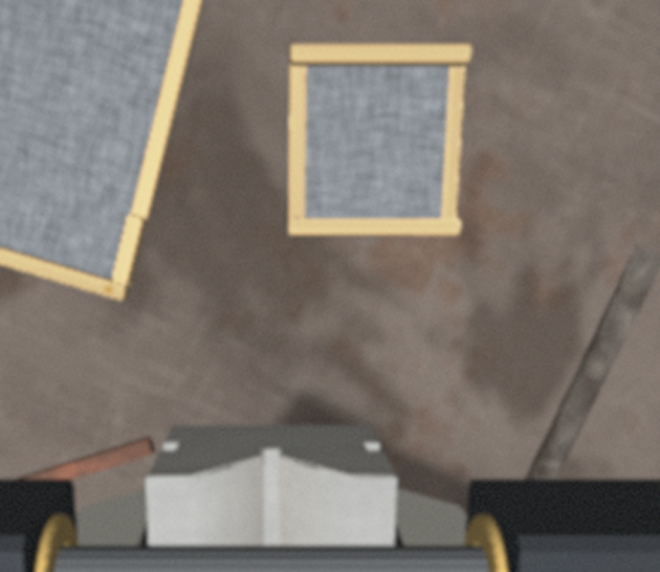

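Vee rest felt spans crop (305–447, 64–218), stops at top and bottom; block held level with groove pointing stop to stop, top front edge at crop row ~475 (columns 145–395).

Run:
```python
from h import *
c=load('wrist'); s=status.observe(); tp=s['tool_pos'][:2]*1000
g=c['image'].astype(int).sum(2)//3
for u in (205,225,285,300): print(u,g[188:232,u].tolist())
print('row225',g[225,188:200].tolist(),g[225,303:316].tolist())
f=onz(c,[(196,216),(309,216)],.2254); print(f, tp)
d=np.array([np.cos(np.radians(10.7)),np.sin(np.radians(10.7))]); n=np.array([-d[1],d[0]])
print('front edge rel TCP along,lat',(f-tp)@d,(f-tp)@n)
e=onz(c,[((130+305/2.2),64/2.2),((130+447/2.2),64/2.2),((130+305/2.2),218/2.2),((130+447/2.2),218/2.2)],.006); print(e,e.mean(0),(e-tp)@d,(e-tp)@n)
```

```text
205 [107, 108, 108, 110, 111, 108, 109, 105, 110, 109, 110, 104, 122, 155, 177, 176, 153, 115, 93, 89, 91, 92, 94, 89, 91, 87, 90, 114, 155, 186, 194, 195, 193, 195, 193, 193, 192, 192, 191, 191, 190, 194, 192, 194]
225 [109, 111, 109, 112, 107, 99, 89, 87, 88, 88, 85, 90, 88, 87, 89, 90, 90, 91, 93, 91, 94, 90, 91, 87, 99, 128, 151, 167, 178, 185, 183, 185, 185, 182, 181, 184, 186, 186, 185, 187, 187, 191, 189, 191]
285 [80, 79, 71, 70, 70, 79, 85, 87, 89, 89, 89, 89, 90, 90, 89, 87, 90, 90, 90, 89, 90, 90, 89, 91, 92, 99, 134, 167, 184, 189, 189, 187, 188, 189, 189, 188, 192, 188, 191, 189, 190, 187, 187, 188]
300 [102, 99, 99, 97, 93, 91, 86, 84, 83, 82, 83, 86, 115, 158, 188, 187, 158, 119, 94, 89, 94, 90, 92, 87, 89, 87, 94, 120, 148, 173, 186, 187, 189, 188, 190, 191, 189, 192, 192, 194, 191, 192, 192, 192]
row225 [114, 112, 114, 112, 110, 108, 110, 125, 156, 183, 192, 194] [192, 189, 189, 192, 191, 190, 176, 147, 119, 109, 111, 110, 111]
[[ 476.75939854 -334.02933431]
 [ 484.865346   -376.64034741]] [ 457.93815934 -358.07319208]
front edge rel TCP along,lat [22.95813217 23.0116973 ] [ 20.13132655 -23.24380404]
[[ 589.53502182 -349.1404669 ]
 [ 600.57883706 -407.58547824]
 [ 528.38514426 -361.43811962]
 [ 539.98947821 -422.70767654]] [ 564.62212034 -385.21793533] [130.96726991 130.96777665  68.59735415  68.62420993] [-15.65573399 -75.13501782 -16.38607412 -78.74486219]
```

```bash
python3 -m pendant '[[[-4,0.5,2,0,0,0,3.8],[-8,2,4,0,0,0,3.8],[-10,5,4.42,0,0.002,0,3.8],[-10,9,4.42,0,0.002,0,3.8],[-10,13,4.42,0,0.002,0,3.8],[-10,15.5,4.42,0,0.002,0,3.8],[-10,16.3,4.42,0,0.002,0,3.8],[-10,16.3,4.42,0,0.002,0,3.8],[-10,16.3,4.42,0,0.002,0,3.8]]]'
python3 -c "
from h import *
go(.5642,-.3830,.0105,-169.3)"
```

```text
time: 13.15
tool_pos: [0.5654, -0.3847, 0.0336]
tool_rot: [-1.568, 0.002, -2.956]
contact_force: [1.0, 0.2, -2.2]
opening: 0.0437
shift [ 0.09  2.31 -0.19] turn [-0.0024 -0.0013 -0.0019] rows>= 0.5 at [ 0.5654 -0.3847  0.0336] [-8.9860e+01  1.1000e-01 -1.6937e+02] t 13.15 open 0.0437 F [ 1.   0.2 -2.2]
```

```bash
python3 -m pendant '[[[0.05,0.8,-0.1,0,0,0,3.8],[0.05,1.6,-0.1,0,0,0,3.8],[0.05,2,-0.1,0,0,0,3.8],[0.05,2.2,-0.1,0,0,0,3.8],[0.05,2.2,-0.1,0,0,0,3.8],[0.05,2.2,-0.1,0,0,0,3.8]]]'
python3 -c "
from h import *
go(.5642,-.3830,.0105,-169.3)"
```

```text
time: 13.75
tool_pos: [0.5634, -0.3835, 0.0106]
tool_rot: [-1.571, -0.0, -2.957]
contact_force: [-3.3, 3.1, 6.2]
opening: 0.0439
shift [-0.09  0.01 -0.03] turn [-0.     -0.002   0.0001] rows>= 0.0 at [ 0.5634 -0.3835  0.0106] [-9.0000e+01 -1.0000e-02 -1.6941e+02] t 13.75 open 0.0439 F [-3.3  3.1  6.2]
```

```bash
python3 -m pendant '[[[0,-0.02,0,0,0,0,5.5],[0,-0.02,0,0,0,0,5.8],[0,-0.02,0,0,0,0,5.8],[0,-2,0,0,0,0,5.8],[0,-6,0,0,0,0,5.8],[3,-10,0,0,0,0,5.8],[8,-15,-3,0,0,0,5.8],[10,-18,-6,0,0,0,5.8],[10,-18,-6,0,0,0,5.8],[10,-18,-6,0,0,0,5.8]]]'
python3 - <<'E'
from h import *
c=cam('wrist','w7'); w=cloud(c); s=status.observe()
cv2.imwrite('pics/w7b.png',cv2.resize(cv2.imread('pics/w7.png')[0:220,30:430],None,fx=2,fy=2,interpolation=cv2.INTER_CUBIC))
T=c['camera_from_world']
p=T@[.578,-.253,.006,1]; u=int(c['cx']-c['fx']*p[0]/p[2]);v=int(c['cy']+c['fy']*p[1]/p[2]); print(u,v)
print(rect(c,(u,v),.006,22))
m=(w[...,2]>.036)&(w[...,2]<.05)&(np.hypot(w[...,0]-.564,w[...,1]+.384)<.04); q=w[m]; print(np.median(q[:,2]),q[:,2].max(),cv2.minAreaRect((q[:,:2]*1000).astype(np.float32)))
go(.535,-.1075,.10,-181.2)
E
```

```text
time: 14.75
tool_pos: [0.4539, -0.3429, 0.1929]
tool_rot: [-1.566, 0.003, -2.957]
contact_force: [0.3, -0.1, 0.4]
opening: 0.0579
178 21
((549.0360717773438, -250.66439819335938), (74.53279113769531, 117.84444427490234), 83.883056640625)
0.04145310737554497 0.04466089889560049 ((562.989501953125, -384.95703125), (45.839561462402344, 44.52082824707031), 10.5718412399292)
shift [-12.22   9.08 -21.73] turn [-0.0027  0.2055 -0.0024] rows>= 5.3 at [ 0.4545 -0.3433  0.1912] [-8.9830e+01  1.2000e-01 -1.6943e+02] t 14.8 open 0.0577 F [ 0.5  0.5 -0.3]
```

View pics/w7b.png

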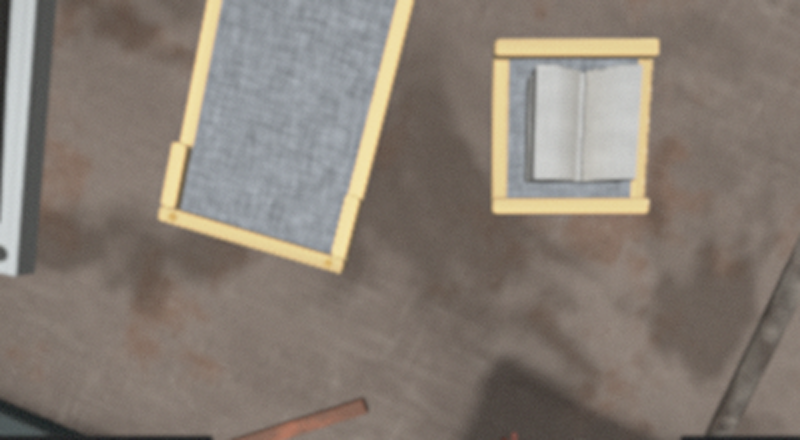

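Vee block sits in its rest, groove stop to stop, vision centre within 1.4 mm of the rest's. Now look at the stone.

```bash
python3 -c "
from h import *
go(.44,-.1075,.19,-181.2)"
python3 -m pendant '[[[-3,0,-22,0,0.206,0,7],[-3,0,-22,0,0.206,0,7],[-3,0,-22,0,0.206,0,7],[-3,0,-22,0,0.206,0,7],[-3,0,-22,0,0.206,0,7],[-3,0,-22,0,0.206,0,7],[-3,0,-22,0,0.206,0,7],[-3,0,-22,0,0.206,0,7]]]'
python3 - <<'E'
from h import *
c=cam('wrist','w8'); w=cloud(c)
V,U=np.mgrid[:384,:512]
for n,z0,z1 in [('stone',.032,.044),('plate',.011,.021)]:
    m=(w[...,2]>z0)&(w[...,2]<z1)&(V<220)&(abs(w[...,1]+.108)<.045)&(abs(w[...,0]-.535)<.1)
    p=w[m]; print(n,len(p),np.median(p[:,2]),cv2.minAreaRect((p[:,:2]*1000).astype(np.float32)),'bbox px',U[m].min(),U[m].max(),V[m].min(),V[m].max())
go(.535,-.1075,.08,-181.2)
go(.535,-.1075,.020,-181.2)
E
```

```text
shift [ -2.9    0.05 -23.45] turn [-0.0027  0.2055 -0.0024] rows>= 4.7 at [ 0.4545 -0.3433  0.1912] [-8.9830e+01  1.2000e-01 -1.6943e+02] t 14.8 open 0.0577 F [ 0.5  0.5 -0.3]
time: 15.6
tool_pos: [0.4439, -0.1223, 0.1891]
tool_rot: [-1.571, -0.001, 3.12]
contact_force: [0.8, 0.5, -0.1]
opening: 0.0699
stone 6757 0.03719593584293868 ((532.1749267578125, -108.97590637207031), (39.440792083740234, 117.857177734375), 88.83760833740234) bbox px 208 256 0 145
plate 4052 0.01613649358247632 ((523.5521850585938, -107.74217224121094), (60.13774108886719, 147.7029571533203), 87.91422271728516) bbox px 199 267 0 167
shift [-9.1  10.91 -1.7 ] turn [-0.0001 -0.0016  0.0006] rows>= 2.9 at [ 0.4437 -0.1224  0.1891] [-9.0000e+01 -3.0000e-02  1.7871e+02] t 15.65 open 0.0701 F [-0.1 -0.4 -0.8]
shift [-9.11 16.91 -1.7 ] turn [-0.0001 -0.0016  0.0006] rows>= 3.9 at [ 0.4437 -0.1224  0.1891] [-9.0000e+01 -3.0000e-02  1.7871e+02] t 15.65 open 0.0701 F [-0.1 -0.4 -0.8]
```

```bash
python3 -m pendant '[[[-5,3,-1,0,0,0,7],[-9.1,7,-1.7,0,0,0,7],[-9.1,11,-1.7,0,0,0,7],[-9.1,14,-1.7,0,0,0,7],[-9.1,15.5,-1.7,0,0,0,7],[-9.1,16.5,-1.7,0,0,0,7],[-9.1,16.9,-1.7,0,0,0,7],[-9.1,16.9,-1.7,0,0,0,7],[-9.1,16.9,-1.7,0,0,0,7]]]'
```

```text
time: 16.55
tool_pos: [0.5353, -0.1066, 0.0217]
tool_rot: [-1.57, 0.002, 3.12]
contact_force: [-0.2, -0.0, 0.0]
opening: 0.0698
```

```bash
python3 -m pendant '[[[0,0,0,0,0,0,3.4],[0,0,0,0,0,0,3.4],[0,0,0,0,0,0,3.4],[0,0,0,0,0,0,3.4],[0,0,0,0,0,0,3.4],[0,-0.3,0,0,0,0,3.4],[0,-2,0,0,0,0,3.4],[0,-6,0,0,0,0,3.4],[0,-10,0,0,0,0,3.4],[4,-14,-5,0,0,0,3.4],[8,-17,-10,0,0,0,3.4],[10.5,-17,-14.7,0,0,0,3.4],[10.5,-17,-14.7,0,0,0,3.4],[10.5,-17,-14.7,0,0,0,3.4]]]' 40
python3 - <<'E'
from h import *
c=cam('wrist','w9'); w=cloud(c); s=status.observe()
cv2.imwrite('pics/w9b.png',cv2.resize(cv2.imread('pics/w9.png')[0:300,130:430],None,fx=2,fy=2,interpolation=cv2.INTER_CUBIC))
T=c['camera_from_world']
p=T@[.5535,.0372,.006,1]; u=int(c['cx']-c['fx']*p[0]/p[2]);v=int(c['cy']+c['fy']*p[1]/p[2]); print(u,v)
print(rect(c,(u,v),.006,18),rect(c,(u,v),.006,26))
go(.5535,.0391,.0105,-182)
z=s['tool_pos'][2]; V,U=np.mgrid[:384,:512]
m=(w[...,2]>z+.01)&(w[...,2]<z+.025)&(np.hypot(w[...,0]-s['tool_pos'][0],w[...,1]-s['tool_pos'][1])<.09)&(V<225)&(V>60)
q=w[m]; print(len(q),np.median(q[:,2]),cv2.minAreaRect((q[:,:2]*1000).astype(np.float32)),q.max(0))
E
```

```text
time: 17.95
tool_pos: [0.4298, 0.0469, 0.1918]
tool_rot: [-1.572, -0.0, 3.125]
contact_force: [0.5, -0.4, -1.5]
opening: 0.04
259 37
((538.84765625, 37.7186164855957), (55.0533332824707, 93.0681381225586), 88.56382751464844) ((538.833251953125, 37.64014434814453), (55.66822814941406, 92.8282470703125), 88.8410415649414)
shift [-12.2   18.1    0.39] turn [ 0.0002  0.0175 -0.0007] rows>= 4.4 at [0.4314 0.0451 0.1914] [-9.001e+01  4.000e-02  1.790e+02] t 18.0 open 0.0399 F [ 0.8 -0.3 -2.2]
11035 0.20815150668662535 ((468.4881591796875, 44.59803771972656), (40.34305191040039, 49.742774963378906), 89.00760650634766) [0.49336382 0.06512699 0.2107253 ]
```

View pics/w9b.png

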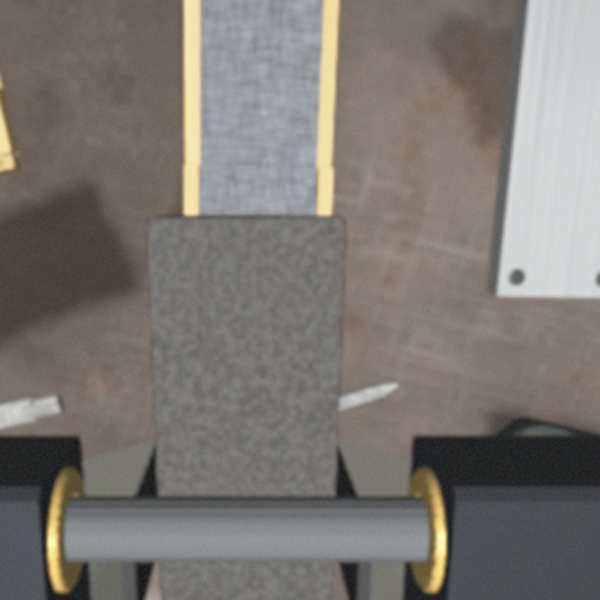

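Stone held square; its front end covers the rest's near stop. Rest felt edges at crop columns 201/320.

Run:
```python
from h import *
c=load('wrist'); s=cv2.cvtColor(c['image'],cv2.COLOR_RGB2HSV)[...,1].astype(int)
# felt = low saturation run around col 260
rows=list(range(2,78,4)); L=[];Q=[]
for v in rows:
    r=s[v]; l=260
    while r[l]<40:l-=1
    q=260
    while r[q]<40:q+=1
    L.append((l+.5,v));Q.append((q-.5,v))
L=onz(c,L,.006);Q=onz(c,Q,.006)
for e in (L,Q,(L+Q)/2): k=np.polyfit(e[:,0],e[:,1],1); print(np.degrees(np.arctan(k[0])),np.polyval(k,553.5), e[[0,-1]].round(1).tolist())
go(.5525,.0391,.0105,-182)
```

```text
-1.6603908025683716 64.73044794762006 [[584.0, 63.8], [522.4, 65.9]]
-1.7014726196920904 9.467024662083638 [[583.0, 8.8], [521.4, 10.1]]
-1.681050858831754 37.09891158980966 [[583.5, 36.3], [521.9, 38.0]]
shift [-12.1   18.1    0.39] turn [ 0.0002  0.0175 -0.0007] rows>= 4.4 at [0.4314 0.0451 0.1914] [-9.001e+01  4.000e-02  1.790e+02] t 18.0 open 0.0399 F [ 0.8 -0.3 -2.2]
```

```bash
python3 -m pendant '[[[-4,1,0.2,0,0.013,0,3.4],[-8,2,0.4,0,0.013,0,3.4],[-12.1,5,0.4,0,0.013,0,3.4],[-12.1,9,0.4,0,0.013,0,3.4],[-12.1,13,0.4,0,0.013,0,3.4],[-12.1,15,0.4,0,0.013,0,3.4],[-12.1,15.8,0.4,0,0.013,0,3.4],[-12.1,15.8,0.4,0,0.013,0,3.4],[-12.1,15.8,0.4,0,0.013,0,3.4],[-12.1,15.8,0.4,0,0.013,0,3.4]]]'
python3 -c "
from h import *
go(.5525,.0389,.0115,-181.75)"
```

```text
time: 19.0
tool_pos: [0.5548, 0.0363, 0.0342]
tool_rot: [-1.571, 0.003, 3.107]
contact_force: [-0.2, 0.8, -2.6]
opening: 0.0399
shift [ 0.25  2.27 -0.25] turn [-0.0002 -0.0038 -0.0031] rows>= 0.5 at [0.5548 0.0363 0.0342] [-89.99   0.18 178.03] t 19.0 open 0.0399 F [-0.2  0.8 -2.6]
```

```bash
python3 -m pendant '[[[0.25,0.8,-0.25,0,-0.004,0,3.4],[0.25,1.5,-0.25,0,-0.004,0,3.4],[0.25,1.5,-0.25,0,-0.004,0,3.4],[0.25,1.5,-0.25,0,-0.004,0,3.4]]]'
python3 -c "
from h import *
go(.5525,.0389,.0115,-181.75)"
```

```text
time: 19.4
tool_pos: [0.5511, 0.0392, 0.0175]
tool_rot: [-1.571, -0.0, 3.112]
contact_force: [0.5, 0.3, -2.3]
opening: 0.0398
shift [-0.14  0.6   0.03] turn [-0.0001  0.0005  0.0005] rows>= 0.1 at [0.5511 0.0392 0.0175] [-8.9990e+01 -3.0000e-02  1.7828e+02] t 19.4 open 0.0398 F [ 0.5  0.3 -2.3]
```

```bash
python3 -m pendant '[[[-0.1,0.3,0.03,0,0,0,3.4],[-0.1,0.5,0.03,0,0,0,3.4],[-0.1,0.55,0.03,0,0,0,3.4],[-0.1,0.6,0.03,0,0,0,3.4],[-0.1,0.6,0.03,0,0,0,3.4],[-0.1,0.6,0.03,0,0,0,3.4]]]'
```

```text
time: 20.0
tool_pos: [0.5523, 0.0388, 0.0118]
tool_rot: [-1.571, 0.0, 3.111]
contact_force: [-1.1, -0.2, -2.7]
opening: 0.0399
```

```bash
python3 -m pendant '[[[0,0.05,0,0,0,0,3.4],[0,0.1,0,0,0,0,3.4],[0,0.1,0,0,0,0,3.4]]]'
```

```text
time: 20.3
tool_pos: [0.5523, 0.0388, 0.011]
tool_rot: [-1.571, 0.0, 3.111]
contact_force: [-1.4, -0.5, 2.9]
opening: 0.0401
```

```bash
python3 -m pendant '[[[0,0,0,0,0,0,5.2],[0,0,0,0,0,0,5.4],[0,0,0,0,0,0,5.4],[0,-2,0,0,0,0,5.4],[0,-6,0,0,0,0,5.4],[3,-11,1,0,0,0,5.4],[7,-16,4,0,0,0,8],[8,-20,8,0,0,0,8],[8,-20,8,0,0,0,8],[8,-20,8,0,0,0,8],[8,-20,8,0,0,0,8]]]'
python3 - <<'E'
from h import *
c=cam('wrist','w10'); w=cloud(c); s=status.observe()
cv2.imwrite('pics/w10b.png',cv2.resize(cv2.imread('pics/w10.png')[0:230,60:460],None,fx=2,fy=2,interpolation=cv2.INTER_CUBIC))
m=(w[...,2]>.022)&(w[...,2]<.034)&(abs(w[...,1]-.038)<.04)&(abs(w[...,0]-.553)<.08); q=w[m]; print('stone',np.median(q[:,2]),cv2.minAreaRect((q[:,:2]*1000).astype(np.float32)))
m=(w[...,2]>.011)&(w[...,2]<.021)&(abs(w[...,1]+.108)<.045)&(abs(w[...,0]-.53)<.1); q=w[m]; print('plate',np.median(q[:,2]),cv2.minAreaRect((q[:,:2]*1000).astype(np.float32)))
go(.53,-.1065,.10,-182.1)
E
```

```text
time: 21.4
tool_pos: [0.4699, -0.0389, 0.2109]
tool_rot: [-1.571, 0.001, 3.11]
contact_force: [0.1, -0.7, -0.2]
opening: 0.0798
stone 0.027215676893227514 ((552.5549926757812, 37.26337432861328), (40.42656707763672, 124.7658920288086), 88.26390075683594)
plate 0.01618823358114213 ((529.753173828125, -108.0145263671875), (60.56797409057617, 159.39109802246094), 87.81538391113281)
shift [-6.25 10.99  6.64] turn [0.0005 0.0061 0.0008] rows>= 2.9 at [ 0.4697 -0.0383  0.21  ] [-9.0030e+01 -5.0000e-02  1.7825e+02] t 21.45 open 0.0799 F [-0.2 -0.2 -0.1]
```

View pics/w10b.png

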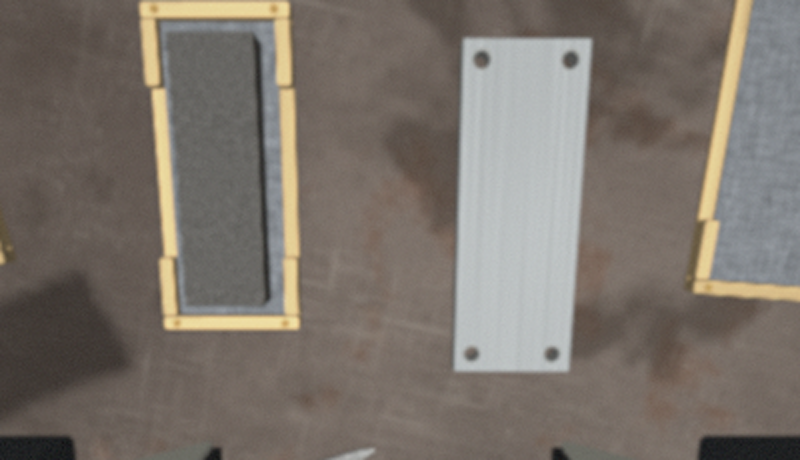

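Stone centred (within 1 mm) and square. Plate at crop (522,205). Going for the plate.

```bash
python3 -m pendant '[[[-3,3,3,0,0.007,0,8.8],[-6.2,7,6.6,0,0.007,0,8.8],[-6.2,12,6.6,0,0.007,0,8.8],[-6.2,15,6.6,0,0.007,0,8.8],[-6.2,17,6.6,0,0.007,0,8.8],[-6.2,17,6.6,0,0.007,0,8.8],[-6.2,17,6.6,0,0.007,0,8.8]]]'
python3 -c "
from h import *
go(.5298,-.1063,.005,-182.2)"
```

```text
time: 22.15
tool_pos: [0.5297, -0.1057, 0.0399]
tool_rot: [-1.571, -0.002, 3.105]
contact_force: [1.0, -0.0, 1.3]
opening: 0.088
shift [-0.02  3.49  0.06] turn [0.0006 0.0022 0.0019] rows>= 0.7 at [ 0.5297 -0.1057  0.0399] [-9.0040e+01 -1.1000e-01  1.7793e+02] t 22.15 open 0.088 F [ 1.  -0.   1.3]
```

```bash
python3 -m pendant '[[[0,1.5,0,0,0.001,0,8.8],[0,2.7,0,0,0.001,0,8.8],[0,3.3,0,0,0.001,0,8.8],[0,3.45,0,0,0.001,0,8.8],[0,3.45,0,0,0.001,0,8.8],[0,3.45,0,0,0.001,0,8.8],[0,3.45,0,0,0.001,0,5.4],[0,3.45,0,0,0.001,0,5.4],[0,3.45,0,0,0.001,0,5.4],[0,3.45,0,0,0.001,0,5.4],[0,3.45,0,0,0.001,0,5.4]]]' 50
```

```text
time: 23.25
tool_pos: [0.5299, -0.1066, 0.0063]
tool_rot: [-1.571, 0.0, 3.103]
contact_force: [0.1, 0.0, 0.6]
opening: 0.0593
```

```bash
python3 -m pendant '[[[0,-0.3,0,0,0,0,5.4],[0,-2,0,0,0,0,5.4],[0,-6,0,0,0,0,5.4],[0,-11,0,0,0,0,5.4],[4,-16,2,0,0.03,0,5.4],[8,-20,3.5,0,0.07,0,5.4],[8,-20,3.5,0,0.07,0,5.4],[8,-20,3.5,0,0.07,0,5.4],[8,-20,3.5,0,0.07,0,5.4],[8,-20,3.5,0,0.07,0,5.4]]]'
python3 - <<'E'
from h import *
s=status.observe(); c=cam('wrist','w11'); w=cloud(c)
cv2.imwrite('pics/w11b.png',cv2.resize(cv2.imread('pics/w11.png')[0:300,112:512],None,fx=2,fy=2,interpolation=cv2.INTER_CUBIC))
T=c['camera_from_world']
p=T@[.578,-.2535,.006,1]; u=int(c['cx']-c['fx']*p[0]/p[2]);v=int(c['cy']+c['fy']*p[1]/p[2]); print(u,v)
print(rect(c,(u,v),.006,18),rect(c,(u,v),.006,26))
V,U=np.mgrid[:384,:512]; z=s['tool_pos'][2]
m=(abs(w[...,2]-z-.01)<.006)&(np.hypot(w[...,0]-s['tool_pos'][0],w[...,1]-s['tool_pos'][1])<.11)&(V<225)
q=w[m]; print(len(q),np.median(q[:,2]),cv2.minAreaRect((q[:,:2]*1000).astype(np.float32)),q.max(0),s['tool_pos'],np.degrees(s['tool_rot']))
go(.578,-.2517,.0123,-186.1)
E
```

```text
time: 24.25
tool_pos: [0.4485, -0.138, 0.2051]
tool_rot: [-1.572, -0.002, 3.034]
contact_force: [0.0, -1.1, -5.3]
opening: 0.0593
357 20
((543.215576171875, -250.18946838378906), (75.60798645019531, 105.36795043945312), 84.0606460571289) ((543.2194213867188, -250.15292358398438), (75.68408203125, 105.36387634277344), 84.05750274658203)
21839 0.21474943947661834 ((493.7800598144531, -144.60946655273438), (75.54673767089844, 70.3232192993164), 83.80630493164062) [ 0.53188577 -0.10330127  0.21735791] [ 0.44848369 -0.13800722  0.20505055] [-9.00501764e+01 -1.07245668e-01  1.73817242e+02]
shift [-14.14  19.22   9.94] turn [ 0.001  -0.0012  0.0022] rows>= 5.2 at [ 0.4485 -0.138   0.2049] [-9.0060e+01 -1.3000e-01  1.7383e+02] t 24.3 open 0.0592 F [ 0.3  0.4 -4.3]
```

View pics/w11b.png

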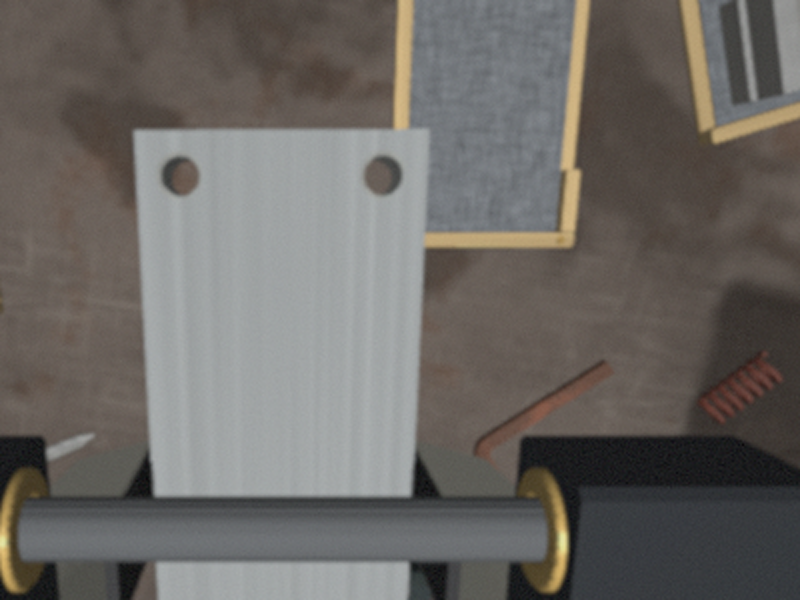

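Plate held square, front edge at crop row 129 (cols 134–429); the rest's near felt edge at crop row ~233, right felt edge cols 575→560.

Run:
```python
from h import *
c=load('wrist'); s=status.observe(); tp=s['tool_pos'][:2]*1000
sat=cv2.cvtColor(c['image'],cv2.COLOR_RGB2HSV)[...,1].astype(int)
print(sat[105:126,350].tolist()); g=c['image'].astype(int).sum(2)//3; print(g[55:75,200].tolist(),g[55:75,300].tolist())
a=np.radians(-6.1); d=np.array([np.cos(a),np.sin(a)]); n=np.array([-d[1],d[0]])
z=s['tool_pos'][2]-.0063+.016
f=onz(c,[(179,64.5),(326.5,64.5)],z); print('front',(f-tp)@d,(f-tp)@n,z)
e=onz(c,[(340,116.3),(385,116.3)],.006); print('near stop',(e-tp)@d,(e-tp)@n)
rows=range(3,55,4);L=[];Q=[]
for v in rows:
    l=q=360
    while sat[v,l]<40:l-=1
    while sat[v,q]<40:q+=1
    L.append((l+.5,v));Q.append((q-.5,v))
L=onz(c,L,.006);Q=onz(c,Q,.006)
for e in (L,Q,(L+Q)/2): k=np.polyfit(e[:,0],e[:,1],1); print(np.degrees(np.arctan(k[0])),((e-tp)@n)[[0,-1]])
for P in [(578.0,-253.45),(578,-251.7)]: print((P-tp)@d,(P-tp)@n)
```

```text
[15, 18, 17, 19, 21, 16, 14, 18, 19, 19, 20, 71, 90, 94, 94, 93, 93, 92, 85, 67, 47]
[82, 76, 75, 73, 68, 68, 71, 70, 82, 111, 145, 160, 166, 167, 164, 167, 167, 166, 166, 165] [95, 98, 94, 97, 96, 97, 96, 96, 103, 129, 156, 167, 168, 167, 166, 167, 167, 168, 166, 165]
front [80.93549851 80.8137821 ] [ 27.99108512 -31.80134876] 0.21460724864500696
near stop [52.31381589 52.22478196] [ -89.82317068 -135.2980008 ]
-6.200725473785441 [-63.41309249 -63.37646009]
-5.92537070256299 [-139.23648113 -138.7454088 ]
-6.064926110548511 [-101.32478681 -101.06093445]
141.0183305168611 -101.08335769411065
140.83236839202272 -99.34326629187754
```

```bash
python3 -m pendant '[[[-3,0,2,0,0,0,5.4],[-6,0,4.5,0,0,0,5.4],[-9,1,7,0,0,0,5.4],[-12,3,9,0,0,0,5.4],[-14,6,9.9,0,-0.001,0,5.4],[-14,10,9.9,0,-0.001,0,5.4],[-14,13,9.9,0,-0.001,0,5.4],[-14,15.5,9.9,0,-0.001,0,5.4],[-14,16.5,9.9,0,-0.001,0,5.4],[-14,16.5,9.9,0,-0.001,0,5.4],[-14,16.5,9.9,0,-0.001,0,5.4],[-14,16.5,9.9,0,-0.001,0,5.4],[-14,16.5,9.9,0,-0.001,0,5.4]]]'
python3 -c "
from h import *
a=np.radians(-6.1); d=np.array([np.cos(a),np.sin(a)]); n=np.array([-d[1],d[0]])
t=np.array([.4485,-.1380])+.1399*d-.0993*n; print(t)
go(t[0],t[1],.0123,-186.1)"
```

```text
time: 25.6
tool_pos: [0.5778, -0.2524, 0.0428]
tool_rot: [-1.57, 0.002, 3.034]
contact_force: [0.0, -0.9, -2.8]
opening: 0.0591
[ 0.57705586 -0.2516041 ]
shift [ 0.09  3.05 -0.08] turn [-0.0012 -0.0007 -0.0025] rows>= 0.6 at [ 0.5778 -0.2524  0.0428] [-8.9930e+01  1.4000e-01  1.7386e+02] t 25.6 open 0.0591 F [ 0.  -0.9 -2.8]
```

```bash
python3 -m pendant '[[[0.05,1,-0.04,0,0,0,5.4],[0.05,1.9,-0.04,0,0,0,5.4],[0.05,2.5,-0.04,0,0,0,5.4],[0.05,2.8,-0.04,0,0,0,5.4],[0.05,2.95,-0.04,0,0,0,5.4],[0.05,2.95,-0.04,0,0,0,5.4],[0.05,2.95,-0.04,0,0,0,5.4]]]'
```

```text
time: 26.3
tool_pos: [0.5759, -0.2512, 0.0123]
tool_rot: [-1.571, -0.001, 3.035]
contact_force: [-4.0, 2.3, 3.9]
opening: 0.0593
```

```bash
python3 -m pendant '[[[-0.05,-0.3,0,0,0,0,5.4],[-0.1,-0.3,0.03,0,0,0,5.4],[-0.1,-0.3,0.03,0,0,0,5.4],[-0.1,-0.1,0.03,0,0,0,5.4],[-0.1,0,0.03,0,0,0,5.4],[-0.1,0,0.03,0,0,0,5.4]]]'
```

```text
time: 26.9
tool_pos: [0.5777, -0.2521, 0.0123]
tool_rot: [-1.57, 0.001, 3.034]
contact_force: [-2.0, 1.2, 2.8]
opening: 0.0593
```

Good; release, lift and back off for a check.

```bash
python3 -m pendant '[[[0,0,0,0,0,0,7],[0,0,0,0,0,0,7.2],[0,0,0,0,0,0,7.2],[0,-2,0,0,0,0,7.2],[0,-6,0,0,0,0,7.2],[1,-11,0,0,0,0,7.2],[4,-16,-2,0,0,0,7.2],[5,-21,-5,0,0,0,7.2],[5,-25,-9,0,0.05,0,7.2],[5,-26,-12,0,0.107,0,7.2],[5,-26,-14,0,0.107,0,7.2],[5,-26,-14,0,0.107,0,7.2],[5,-26,-14,0,0.107,0,7.2],[5,-26,-14,0,0.107,0,7.2]]]'
cat > m.py <<'E'
from h import *
c=cam('wrist','w12'); w=cloud(c); T=c['camera_from_world']
cv2.imwrite('pics/w12b.png',cv2.resize(cv2.imread('pics/w12.png')[0:270],(800,422),interpolation=cv2.INTER_CUBIC))
for n,x,y,z,h,r in [('strip',.5856,.184,.025,.005,.075),('vee',.5643,-.3848,.042,.004,.04),('stone',.5535,.0371,.028,.005,.075),('plate',.578,-.2535,.022,.005,.1)]:
    m=(abs(w[...,2]-z)<h)&(np.hypot(w[...,0]-x,w[...,1]-y)<r); q=w[m]
    k,l,st,_=cv2.connectedComponentsWithStats(m.astype(np.uint8))
    if k>1: q=w[l==1+st[1:,4].argmax()]; print(n,len(q),np.median(q[:,2]).round(4),cv2.minAreaRect((q[:,:2]*1000).astype(np.float32)))
print(status.observe()['tool_pos'],status.observe()['time'])
E
python3 m.py
```

```text
time: 28.3
tool_pos: [0.5425, -0.1083, 0.2709]
tool_rot: [-1.57, -0.001, 2.927]
contact_force: [-0.2, -0.3, -1.0]
opening: 0.0723
strip 655 0.0248 ((568.9495849609375, 181.65138244628906), (79.43348693847656, 12.888510704040527), 9.022518157958984)
vee 500 0.0419 ((559.9370727539062, -368.40594482421875), (46.24050521850586, 13.664392471313477), 10.123422622680664)
stone 3526 0.0273 ((552.5409545898438, 37.14427947998047), (40.7920036315918, 125.37480926513672), 88.12540435791016)
plate 7645 0.0222 ((577.4697265625, -253.40554809570312), (61.11009979248047, 160.51791381835938), 83.88421630859375)
[ 0.54250361 -0.10846894  0.27083525] 28.35
```

View pics/w12b.png

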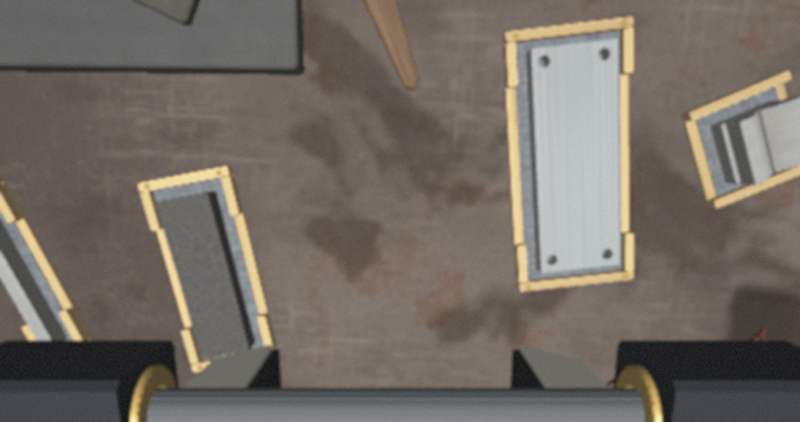

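```bash
python3 -c "
from h import *
robot.hand_in(); print(status.observe()['time'])"
```

```text
the job is handed in; nothing more can be done
the job is handed in; nothing more can be done
```

I took the pile apart in order (strip, vee block, oilstone, riser plate), laid each piece in its own rest, and handed the job in at about 28 s of the 99 s allowed. At hand-in the arm was about 0.27 m up and touching nothing.

Last checks, comparing each piece with its rest in the wrist camera:

| Piece | Offset from rest centre | Angle | Basis |
|---|---|---|---|
| Riser plate | about 0.5 mm | within about 0.1° | measured |
| Oilstone | about 1 mm | within about 0.5° | measured |
| Vee block | about 1.4 mm, mostly between the stops | within about 0.1–0.2°, groove from stop to stop | measured |
| Parallel strip | centred in width by eye; roughly 7–8 mm gap at the near stop (8 mm is ideal) | within about 0.1° | partly read from a picture |

- **Heights:** the measured tops of all four pieces match resting on the felt.
- **Strip's far end:** I never measured it directly, because it was outside the wrist view each time.
- **Vee block in the last picture:** it was partly cut off there, so its figures come from the look just after it was placed.
- **Camera disagreement:** the wrist camera read about 1.8 mm to one side of the arm's own position. I corrected for this in every placing, and the placed pieces bore the correction out.

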